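# Light up the valves of a cylinder head with the inspection torch

### The job

Get ready to look at the valves in the cylinder head: first dim the work light to half by standing the lever of its dimmer box straight up and leaving it there. Then draw the inspection torch out of the wooden tool holder and hold it in the air over the head, slanted at about 45 degrees, its lens about 10 cm from the middle of the one chamber that still has its four valves in and pointing at that middle. Finish while holding the torch still like that; it must not touch the head, and the other tools in the holder and the loose springs stay where they are.

Things in the scene. Friction and masses are not known exactly. Their poses are not given: they have to be found in the camera images.
- dimmer (a joint): Angle of the dimmer lever, rad, 0 to 1.8: 0 leans 0.9 rad from upright to the -x side of the dimmer box (the robot's side), 0.9 is straight up, 1.8 leans 0.9 rad to its +x side. It starts between 0 and 0.6 and stays where it is left (stiff hinge: about 1.2 N at the knob moves it).
- dimmer_base: Grey dimmer box of the work light, fixed, 120 (x) x 80 (y) x 40 high; origin at the centre of its underside. The lever's hinge lies 45 mm above the origin along the box's own y axis, between two dark 36 mm discs (their tops 63 mm above the bench) with white tick marks, the long tick at straight up. It stands left or right in front of the robot, and the holder on the other side.
- dimmer_knob (a point): Centre of the black ball knob (26 mm diameter) at the end of the lever, 100 mm from the hinge; the lever is a steel rod of 10 mm diameter.
- holder: Fixed wooden tool holder, 200 (x) x 60 (y) x 60 high; origin at the centre of its underside. Three sockets of 28 mm diameter, 45 mm deep, in a row along its x axis at -65, 0 and +65 mm. In them stand, in any order, the torch, a lapping stick and a drift.
- torch: Inspection torch: straight dark steel cylinder, 24 mm diameter, 150 mm long, with narrow bright bands and a small black rubber button (14 mm diameter, 8 mm high) at the tail; 80 to 150 g, centre of mass near half length. Stands lens down in its socket, upright, its lower 45 mm inside, tail at about 165 mm above the bench. Origin at the centre of the lens face, +z from the lens to the tail, so it shines along its -z.
- lapping_stick: Wooden stick of 22 mm diameter with a black rubber cup (34 mm diameter) on top, 145 mm long, in another socket, its top 160 mm above the bench; origin at its lower end. Leave alone.
- drift: Brass drift, 23 mm diameter with a 12 mm thin upper end, 120 mm long, in another socket, its top 135 mm above the bench; origin at its lower end. Leave alone.
- head: Aluminium three-cylinder head, fixed, 190 (x) x 310 (y) x 105 high, gasket face up; origin at the centre of its underside. Three round chambers, 78 mm diameter and 12 mm deep, in a row along its y axis at -92, 0 and +92 mm. Nothing on it stands above the face.
- valved_chamber: The one chamber with its four valves in (four bright steel discs of 25 to 29 mm; the other two chambers show dark open ports). It may be any of the three. Origin at the middle of the chamber's floor, 93 mm above the bench, the point to shine at; z up.
- spring_a: Loose valve spring standing on the bench between robot and head, 29 mm diameter, 44 mm high; origin at the centre of its underside. Leave alone.
- spring_b: Like spring_a.
- spring_c: Like spring_a.
Not all that is in view belongs to the job. Leave any blue or red look-alike of the torch alone.

How it is judged:
On the way, in this order (a step that is already met when the one before it is completed fails the run):
1. the dimmer lever stands straight up (within 0.14 rad), the torch still in the holder (value of joint dimmer between 0.76 and 1.04 rad and height (world z) of torch below 0.04 m), for 0.3 s.
2. the torch is drawn out, its lens above the holder's top (height (world z) of torch above 0.07 m), for 0.1 s.
At the end, for the whole second after the job is handed in: Torch held by the fingers, still, clear of head and holder, lens end lower and over 130 mm up; axis 0.50-1.07 rad from vertical, lens 60-140 mm from the valved chamber's middle, aim within 28 mm on x and y; lever 0.76-1.04 rad; sticks and springs within 30 mm of their start (value of joint dimmer between 0.76 and 1.04 rad and angle between torch's own z axis and vertical between 0.5 and 1.07 rad and x of valved_chamber in the frame of torch between -0.028 and 0.028 m and y of valved_chamber in the frame of torch between -0.028 and 0.028 m and z of valved_chamber in the frame of torch between -0.14 and -0.06 m and height (world z) of torch above 0.13 m and contact force between the fingers and torch above 1 N and contact force between torch and head below 0.2 N and contact force between torch and holder below 0.2 N and linear speed of torch below 0.03 m/s and distance of each of lapping_stick, drift, spring_a, spring_b, spring_c from where it was at the start of the episode below 0.03 m); the arm keeps its last pose, push and grip.
It fails at once if the torch knocks against the head (over 3 N) (contact force between torch and head above 3 N).
It fails at once if another tool in the holder or a loose spring is moved more than 30 mm (distance of any of lapping_stick, drift, spring_a, spring_b, spring_c from where it was at the start of the episode above 0.03 m).
It also fails if it takes over 54 s, if anything falls off the work surface, if the arm or the gripper's body presses on something with over 40 N, if the wrist force passes 120 N, or if a joint passes its speed limit or range.

### The arm

A 6-joint arm with a two-finger parallel gripper is mounted at the origin on the work surface. World frame = base frame: x ahead of the robot, y to its left, z up, the work surface at z = 0. Lengths are in m, angles in rad, forces in N, time in s.
With the tool pointing down it reaches from about 0.25 to 0.775 m from the base axis. Payload 4 kg.
Tool frame: the origin (TCP) lies at the very end of the fingers, on their centre line; the grasp point (between the pads) lies 19 mm behind it; z points along the fingers, y is the direction in which the jaws open and shut (so a half turn about z gives the same grasp; the last joint's range is limited). The gripper opens to 94 mm and grips with 3 to 60 N. Pads are 16 mm wide; open, the fingers measure 119 mm over their backs; the gripper's body (75 mm by 177 mm) begins 78 mm behind the grasp point.
Start: joints at [-1.425, 0.087, 1.371, -0, 1.684, -0.103], TCP at [0.135, -0.533, 0.18] pointing down, gripper open.
Joint ranges: [-3.1, 3.1], [-0.76, 2.03], [0.27, 2.55], [-1.08, 4.22], [0.17, 2.65], [-2.57, 2.57]. Speed limits (rad/s): [2.79, 2.79, 3.14, 3.14, 3.14, 3.14].

### API

Orientations are given as [roll, pitch, yaw] about the fixed x, y, z axes, in that order (R = Rz(yaw) Ry(pitch) Rx(roll)).
In Python, from bench import robot, snapshot, models gives the robot as it stands.
- The arm moves only by the tool arm_command, never from a script. Its argument "commands" is text: rows parted by semicolons, each of 7 numbers parted by spaces: the shift along the tool's x, y, z in mm, then the turn, a rotation vector about the tool's x, y, z in degrees, then the opening, from 0 (shut) to 1 (fully open). In form: tx ty tz rx ry rz hand; .... A call has 1 to 12 rows; each row shifts and turns the pose as measured when the row begins, along the tool's axes as they then stand; what a row does not reach is not made up. A row lasts 1/8 s, in which the tool goes at most 62.5 mm and 10.7 degrees, less where a joint would pass 70% of its speed; a pose out of reach is approached as far as the arm can. A call is refused whole if a number of a shift passes 62.5 or a number of a turn 10.7, either way. A call with a gripper value outside its range is refused whole. The fingers move at their own pace and stop on an object; the grip force is fixed at half the most. Time passes only in rows, so rows that do not move let the fingers close. It gives the time, the measured TCP pose, the force and the opening at its end, in the units of the state.
- robot.get_obs(): the state, without advancing time (a new reading comes with each control period).
- snapshot(name): name is "side" or "top"; returns a dict with "img" (420x560x3 uint8, blue, green, red), "camera_matrix" (3x3 intrinsics, pixels), "dist" ([k1, k2, p1, p2, k3] as OpenCV has them; the pictures are not rectified), "origin" and "rotation" of the camera in the world. Camera axes: x right, y down, z forward; pixel columns grow to the right and rows downward; lengths in m; the calibration is good to about 2 mm. A picture is of the moment at which its call begins. There is no depth.
- robot.close_job(): hands the job in, once; it reports no verdict.
Trained networks look in a picture, given as the dict that the camera call returned (one of the last four; its "shot" number tells which), for a name from the list of things; names that differ only in an ending like _2 or _b are one class to them, and where a whole thing is asked for, a point or a joint stands for the part that bears it (a point fixed in the world has none). Each returns a list of dicts, best first, with "conf" (0 to 1); they miss things now and then, are a little off and sometimes report something else, mostly with a low value. They report only what shows in the picture. A call takes as long as a camera call. They do not tell look-alikes from the thing itself.
- models.spot_in(query, picture): "bbox" ([left, top, width, height] as shares, 0 to 1, of the picture: columns of its width, rows of its height, round what is visible of it).
- models.tip_of(query, picture): "centre" ([column, row] as shares, 0 to 1, of the picture: columns of its width, rows of its height: a listed point, or the origin of a listed thing).
The state is a dict: "time": time; "joint_positions": joint angles; "qvel": joint speeds; "joint_torque": joint torques, N m; "tool_pos": TCP position; "ee_rot": TCP orientation; "wrist_force": force on the tool from outside, world axes, zero at the start; "wrist_torque": the same for the moment, N m; "width": finger opening in m.
Only numpy, scipy, OpenCV 4.12 (cv2) and the standard library are available. Lean on these libraries where they do the work, as an engineer would, in place of code of your own. Each camera call takes 0.05 s, during which the arm holds its last target. There are 200 camera calls.

## Working session

There is one attempt and no reset: what is moved stays moved. The work goes in short steps, Python scripts to look and compute and a tool call to move; the robot and the scene stay as the last step left them, time stands still between calls to the robot, and variables do not carry over. Pictures are saved under pics/ and viewed, about 8 in all and at most 12, crops included, and the job is handed in when it is done.

Besides the shell and the picture viewer there is one more tool, called in YAML: its name, and indented under it one key for each argument. arm_command: Moves the arm, as the interface text tells. Its arguments: {"type":"object","properties":{"commands":{"type":"string"}},"required":["commands"]}

```bash
mkdir -p pics
cat > h.py <<'E'
import numpy as np, cv2
from bench import robot, snapshot, models
from scipy.spatial.transform import Rotation as R
def ray(p,uv):
    K=np.array(p["camera_matrix"]);d=np.array(p["dist"],float)
    n=cv2.undistortPoints(np.array([[uv]],float),K,d)[0,0]
    v=np.array(p["rotation"])@np.array([n[0],n[1],1]);return np.array(p["origin"]),v/np.linalg.norm(v)
def at_z(p,uv,z):
    o,v=ray(p,uv);return o+v*(z-o[2])/v[2]
def tri(pa,ua,pb,ub):
    A=np.zeros((3,3));b=np.zeros(3)
    for p,u in((pa,ua),(pb,ub)):
        o,v=ray(p,u);M=np.eye(3)-np.outer(v,v);A+=M;b+=M@o
    return np.linalg.solve(A,b)
def proj(p,X):
    Rm=np.array(p["rotation"]).T;t=-Rm@np.array(p["origin"])
    return cv2.projectPoints(np.array([X],float),cv2.Rodrigues(Rm)[0],t,np.array(p["camera_matrix"]),np.array(p["dist"],float))[0][0,0]
E
python3 - <<'E'
from h import *
ps={n:snapshot(n) for n in("top","side")}
for n,p in ps.items():
    cv2.imwrite(f"pics/{n}0.png",p["img"]); print(n,np.round(p["origin"],3))
    for q in["dimmer_knob","dimmer_base","holder","torch","lapping_stick","drift","head","valved_chamber","spring_a"]:
        for r in models.tip_of(q,p)[:3]:print(q,np.round(np.array(r["centre"])*[560,420],1),round(r["conf"],2))
print(robot.get_obs())
E
```

```text
top [ 0.319 -0.05   1.347]
dimmer_knob [139.9 263.8] 0.62
dimmer_base [155.5 246.4] 0.56
holder [156.9 245.1] 0.72
holder [391.6 231.5] 0.67
holder [219.  272.5] 0.27
torch [366.  280.1] 0.63
torch [390. 260.] 0.59
torch [423.9 262.7] 0.55
lapping_stick [390.6 230.6] 0.68
lapping_stick [389.6 233. ] 0.15
drift [393.5 207.1] 0.55
head [261.2 195.9] 0.81
valved_chamber [223.3 186.4] 0.88
spring_a [267.3 273.8] 0.63
spring_a [296.8 261.5] 0.57
spring_a [221.1 269.6] 0.46
side [ 0.373 -0.74   0.757]
dimmer_knob [214.4 127.2] 0.57
dimmer_base [225.8 206.7] 0.45
holder [302.6 341.3] 0.98
torch [238.5 323.6] 0.94
torch [270.3 397.2] 0.81
torch [306.1 339.9] 0.72
lapping_stick [304.6 338.3] 0.69
drift [336.7 337.8] 0.81
drift [247.9 258.6] 0.56
head [302.5 218.5] 0.85
valved_chamber [302.8 170.5] 0.62
spring_a [248.9 258.9] 0.6
spring_a [227.5 233. ] 0.57
spring_a [218.9 204. ] 0.57
{'time': 1.0, 'joint_positions': array([-1.42508338e+00,  8.71730693e-02,  1.37071443e+00,  1.29529776e-05,
        1.68362857e+00, -1.03100386e-01]), 'qvel': array([ 9.69488917e-05,  1.31958291e-03,  1.44602419e-03, -9.59379809e-04,
       -3.41151596e-04, -1.13999058e-03]), 'joint_torque': array([-1.63026325e-03, -3.40055573e+01, -3.02608502e+01,  7.15007144e-02,
        2.36681214e-02,  1.43201964e-05]), 'tool_pos': array([ 0.13544029, -0.53306673,  0.18031328]), 'ee_rot': array([ 3.14151515e+00, -4.92045268e-06,  2.48814793e-01]), 'wrist_force': array([-0.38207064,  0.07053333,  1.18404391]), 'wrist_torque': array([-0.05617228, -0.01067681,  0.03896097]), 'width': 0.0941585938484951}
```

View pics/top0.png

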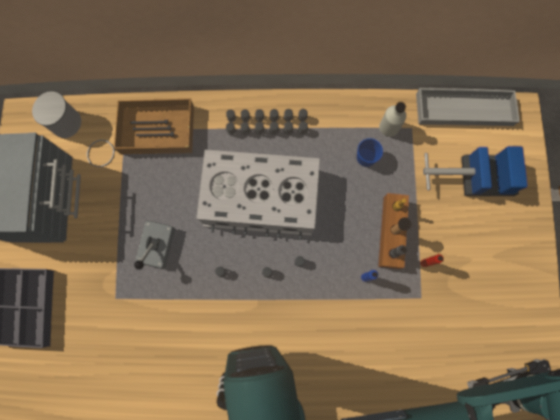

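View pics/side0.png

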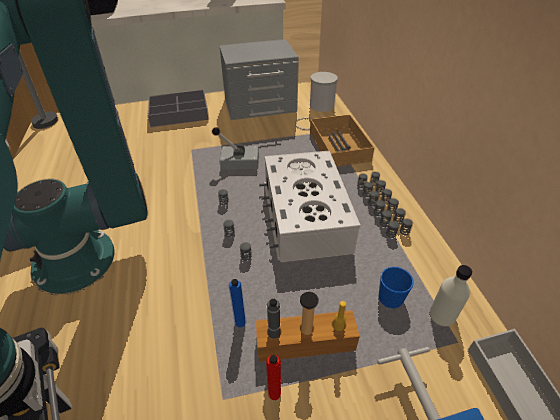

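The valved chamber is the +y one: bright discs at top (223,186) and side (302,165). 

Torch candidates:
- dark cylinder in the holder: top (396,252), side (274,318)
- blue look-alike: top (370,276), side (237,303)
- red look-alike: top (431,260), side (274,378)

The dark one in the near (−x) socket matches the description. I'll check it in a close crop.

Run:
```python
from h import *
a=snapshot("top");b=snapshot("side")
def crop(p,x,y,w,h):return cv2.resize(p["img"][y:y+h,x:x+w],(400,300),interpolation=cv2.INTER_CUBIC)
m=np.vstack([np.hstack([crop(a,120,215,80,60),crop(b,200,120,80,60)]),np.hstack([crop(a,345,188,120,90),crop(b,225,275,160,120)])])
cv2.imwrite("pics/crop1.png",m)
print("knob",tri(a,(139.9,263.8),b,(214.4,127.2)),tri(a,(139.5,264.5),b,(215.5,131)))
for n,u in(("box",(155.5,246.4)),):print(n,at_z(a,u,0),at_z(a,u,.04))
for n,u,z in(("head",(261.2,195.9),0),("chamber",(223.3,186.4),.093),("holder",(391.6,231.5),0)):print(n,at_z(a,u,z))
print(at_z(b,(302.8,170.5),.093),at_z(b,(302.6,341.3),0))
for q in["torch","lapping_stick","drift","head","spring_a","holder"]:
  for p in(a,b):
    for r in models.spot_in(q,p)[:3]:print(q,np.round(np.array(r["bbox"])*[560,420,560,420],1),round(r["conf"],2))
for u in((267.3,273.8),(296.8,261.5),(221.1,269.6)):print("spring",at_z(a,u,0))
```

```text
knob [ 0.34644402 -0.39519632  1.05227778] [ 0.34644402 -0.39519632  1.05227778]Traceback (most recent call last):
  File "<stdin>", line 7, in <module>
  File "h.py", line 9, in at_z
    o,v=ray(p,uv);return o+v*(z-o[2])/v[2]
                                      ~^^^
IndexError: invalid index to scalar variable.
```

View pics/crop1.png

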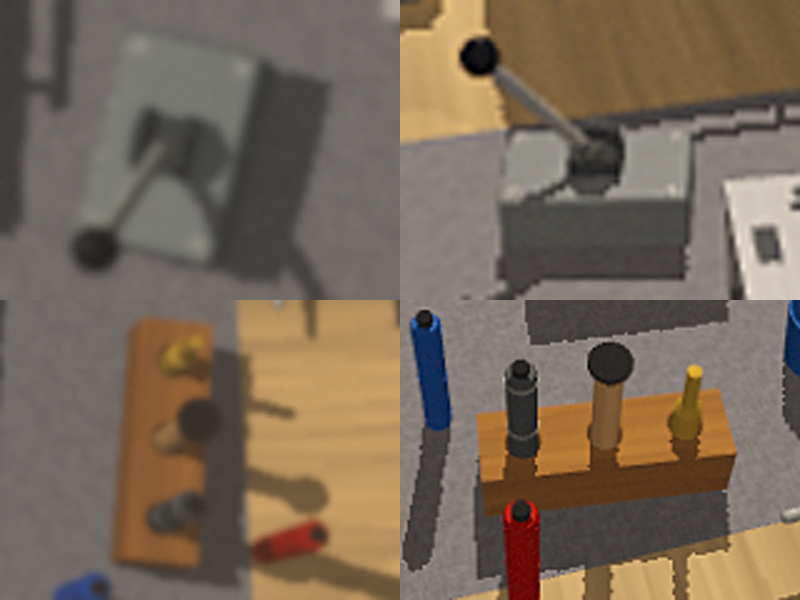

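The crop confirms it: the dark banded cylinder with the black button sits in the near socket. Its tail is at top ≈(402,248), side ≈(273,302). The knob is at top ≈(139,264), side ≈(216,131). The rotation comes back as rpy, so I'll fix the helper.

```bash
sed -i 's/v=np.array(p\["rotation"\])@/v=rot(p)@/; s/Rm=np.array(p\["rotation"\]).T/Rm=rot(p).T/' h.py
cat >> h.py <<'E'
def rot(p):
    r=np.array(p["rotation"],float);return r if r.shape==(3,3) else R.from_euler("xyz",r).as_matrix()
E
python3 - <<'E'
from h import *
np.set_printoptions(precision=4,suppress=True)
a=snapshot("top");b=snapshot("side");print(a["rotation"],b["rotation"])
k=tri(a,(139.2,264.4),b,(216,131.2));print("knob",k,proj(a,k),proj(b,k))
t=tri(a,(402,248),b,(273,302.5));print("tail",t,proj(a,t),proj(b,t))
print("box top corners",[at_z(a,(120+x/5,215+y/5),.04) for x,y in((125,32),(268,60),(215,268),(85,235))])
print("disc a/b",at_z(a,(120+185/5,215+143/5),.05), "side",at_z(b,(200+195/5,120+155/5),.05))
print("holder top corners",[at_z(a,(345+x/3.333,188+y/3.333),.06) for x,y in((130,18),(212,22),(202,268),(112,262))])
print("side holder front/back", [at_z(b,(225+x/2.5,275+y/2.5),.06) for x,y in((77,113),(326,90),(335,155),(83,188))])
for n,u,z in(("head",(261.2,195.9),0),("chamber",(223.3,186.4),.093),("holder",(391.6,231.5),0)):print(n,at_z(a,u,z))
print(at_z(b,(302.8,170.5),.093),at_z(b,(302.6,341.3),0))
for u in((267.3,273.8),(296.8,261.5),(221.1,269.6)):print("spring",at_z(a,u,0))
print("springs side",[at_z(b,u,0.) for u in((248.9,258.9),(227.5,233),(218.9,204))])
print("head top corners",[at_z(a,u,.105) for u in((206,151),(320,157),(315,227),(198,220))])
print("blue",at_z(b,(240,326),0),"red",at_z(b,(275,398),0))
E
```

```text
[-2.9618  0.0203 -1.5729] [-2.3204  0.0061 -0.2286]
knob [0.4199 0.3288 0.1174] [139.2034 264.0564] [215.7154 131.2591]
tail [ 0.4534 -0.3408  0.1558] [401.9983 248.4601] [273.6184 302.3452]
box top corners [array([0.5454, 0.3413, 0.04  ]), array([0.5293, 0.2592, 0.04  ]), array([0.414 , 0.2851, 0.04  ]), array([0.4319, 0.3591, 0.04  ])]
disc a/b [0.4818 0.3017 0.05  ] side [0.4836 0.3047 0.05  ]
holder top corners [array([ 0.6163, -0.3214,  0.06  ]), array([ 0.6127, -0.3898,  0.06  ]), array([ 0.4104, -0.3717,  0.06  ]), array([ 0.4161, -0.2988,  0.06  ])]
side holder front/back [array([ 0.4219, -0.3107,  0.06  ]), array([ 0.6246, -0.3373,  0.06  ]), array([ 0.6103, -0.3949,  0.06  ]), array([ 0.414 , -0.3762,  0.06  ])]
head [0.6247 0.0183 0.    ]
chamber [0.6305 0.1155 0.093 ]
holder [ 0.5195 -0.3511  0.    ]
[0.6349 0.1043 0.093 ] [ 0.512  -0.3463  0.    ]
spring [0.4026 0.0006 0.    ]
spring [ 0.4366 -0.0817  0.    ]
spring [0.4145 0.13   0.    ]
springs side [array([ 0.442 , -0.0977,  0.    ]), array([0.4021, 0.0042, 0.    ]), array([0.3934, 0.1255, 0.    ])]
head top corners [array([0.7266, 0.163 , 0.105 ]), array([ 0.7067, -0.1442,  0.105 ]), array([ 0.5171, -0.1274,  0.105 ]), array([0.5372, 0.1792, 0.105 ])]
blue [ 0.3901 -0.2802  0.    ] red [ 0.4294 -0.4493  0.    ]
```

```bash
cat >> h.py <<'E'
def plan(wps,hand):
    """wps: list of (pos, R, nrows); prints rows in tool axes, rounding errors carried"""
    o=robot.get_obs();p=np.array(o["tool_pos"]);r=R.from_euler("xyz",o["ee_rot"]);out=[]
    for P,Q,n in wps:
        P=np.array(P,float);p0,dr=p.copy(),(Q*r.inv()).as_rotvec();r0=r
        for i in range(1,n+1):
            tp=p0+(P-p0)*i/n;tr=R.from_rotvec(dr*i/n)*r0
            s=np.round(r.as_matrix().T@(tp-p)*1e3);w=np.round(np.degrees((r.inv()*tr).as_rotvec()),1)
            out.append(" ".join(f"{x:g}" for x in [*(s+0),*(w+0),hand]))
            p=p+r.as_matrix()@s/1e3;r=r*R.from_rotvec(np.radians(w))
    for i in range(0,len(out),12):print("; ".join(out[i:i+12]),"\n")
def down(yaw):return R.from_euler("xyz",[np.pi,0,yaw])
E
python3 - <<'E'
from h import *
plan([([.25,-.40,.30],down(.3),4),([.36,-.1,.32],down(.7),8),([.424,.323,.25],down(1.377),11),([.424,.323,.16],down(1.377),3)],1)
E
```

```text
36 -25 -30 0 0 -0.7 1; 36 -25 -30 0 0 -0.8 1; 37 -24 -30 0 0 -0.7 1; 37 -24 -30 0 0 -0.7 1; 24 -32 -2 0 0 -2.9 1; 26 -30 -3 0 0 -2.8 1; 27 -30 -2 0 0 -2.9 1; 29 -27 -3 0 0 -2.9 1; 30 -27 -2 0 0 -2.8 1; 31 -24 -3 0 0 -2.9 1; 32 -24 -2 0 0 -2.9 1; 34 -21 -3 0 0 -2.9 1 

29 -26 6 0 0 -3.5 1; 31 -23 7 0 0 -3.5 1; 32 -22 6 0 0 -3.6 1; 34 -20 7 0 0 -3.5 1; 34 -18 6 0 0 -3.5 1; 36 -16 6 0 0 -3.5 1; 36 -13 7 0 0 -3.6 1; 38 -11 6 0 0 -3.5 1; 38 -9 6 0 0 -3.5 1; 38 -6 7 0 0 -3.5 1; 39 -4 6 0 0 -3.5 1; 0 0 30 0 0 0 1 

0 0 30 0 0 0 1; 0 0 30 0 0 0 1
```

arm_command:
  commands: "36 -25 -30 0 0 -0.7 1; 36 -25 -30 0 0 -0.8 1; 37 -24 -30 0 0 -0.7 1; 37 -24 -30 0 0 -0.7 1; 24 -32 -2 0 0 -2.9 1; 26 -30 -3 0 0 -2.8 1; 27 -30 -2 0 0 -2.9 1; 29 -27 -3 0 0 -2.9 1; 30 -27 -2 0 0 -2.8 1; 31 -24 -3 0 0 -2.9 1; 32 -24 -2 0 0 -2.9 1; 34 -21 -3 0 0 -2.9 1"

```text
time: 2.7
tool_pos: [0.3641, -0.088, 0.326]
ee_rot: [3.137, -0.005, 0.709]
wrist_force: [-0.7, -0.5, 0.2]
width: 0.0941
```

arm_command:
  commands: "29 -26 6 0 0 -3.5 1; 31 -23 7 0 0 -3.5 1; 32 -22 6 0 0 -3.6 1; 34 -20 7 0 0 -3.5 1; 34 -18 6 0 0 -3.5 1; 36 -16 6 0 0 -3.5 1; 36 -13 7 0 0 -3.6 1; 38 -11 6 0 0 -3.5 1; 38 -9 6 0 0 -3.5 1; 38 -6 7 0 0 -3.5 1; 39 -4 6 0 0 -3.5 1; 0 0 0 0 0 0 1"

```text
time: 4.2
tool_pos: [0.4211, 0.353, 0.2551]
ee_rot: [3.129, -0.0, 1.412]
wrist_force: [0.0, -0.2, -0.3]
width: 0.0939
```

Run:
```python
from h import *
plan([([.424,.323,.175],down(1.377),4)],1)
print(robot.get_obs()["tool_pos"],robot.get_obs()["ee_rot"])
```

```text
-7 2 20 0.2 0 0.5 1; -8 1 20 0.2 0 0.5 1; -7 2 20 0.1 0 0.5 1; -7 2 20 0.2 0 0.5 1 

[0.4211111  0.35302648 0.25505147] [ 3.12885059e+00 -3.11280176e-04  1.41227914e+00]
```

arm_command:
  commands: "-7 2 20 0.2 0 0.5 1; -8 1 20 0.2 0 0.5 1; -7 2 20 0.1 0 0.5 1; -7 2 20 0.2 0 0.5 1; 0 0 0 0 0 0 1"

```text
time: 4.82
tool_pos: [0.4244, 0.3186, 0.1758]
ee_rot: [3.137, -0.001, 1.371]
wrist_force: [-0.1, 0.1, -0.1]
width: 0.0939
```

Run:
```python
from h import *
o=robot.get_obs();print(o["tool_pos"],o["ee_rot"])
a=snapshot("top");b=snapshot("side")
t=o["tool_pos"];print(proj(a,t),proj(b,t),proj(a,[.42,.329,.1174]),proj(b,[.42,.329,.1174]))
def crop(p,x,y,w,h):return cv2.resize(p["img"][y:y+h,x:x+w],(400,300),interpolation=cv2.INTER_CUBIC)
cv2.imwrite("pics/c2.png",np.hstack([crop(a,90,205,120,90),crop(b,180,85,120,90)]))
plan([([.424,.323,.109],down(1.377),3)],1)
```

```text
[0.42441231 0.31855945 0.17581521] [ 3.13744654e+00 -7.33161269e-04  1.37099278e+00]
[136.30857937 260.28962884] [215.46792426 115.78696337] [139.12721257 264.0131796 ] [215.74529601 131.22478854]
1 -1 23 0.1 -0.1 -0.1 1; 1 -1 23 0.2 -0.1 -0.1 1; 1 0 23 0.1 0 -0.1 1
```

View pics/c2.png

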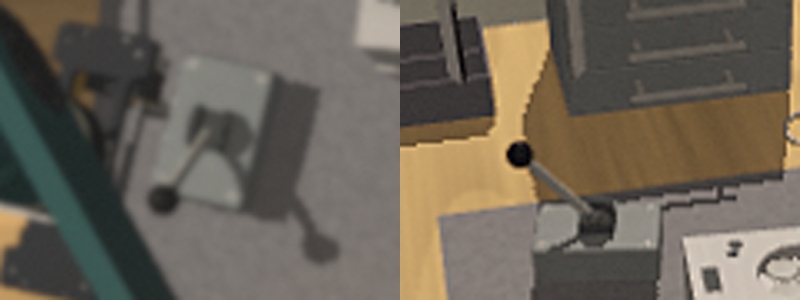

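Run:
```python
from h import *
a=snapshot("top");b=snapshot("side")
cv2.imwrite("pics/c3.png",cv2.resize(np.hstack([a["img"],b["img"]]),(800,300),interpolation=cv2.INTER_AREA))
o=robot.get_obs();print(o["time"],o["joint_positions"],a["shot"],a["origin"],a["rotation"])
```

```text
5.025 [ 0.5404255   0.04196701  1.42188894 -0.00180733  1.66843291  0.73821812] 9 [ 0.31943503 -0.05019102  1.34709734] [-2.96184093  0.02030487 -1.57287512]
```

View pics/c3.png

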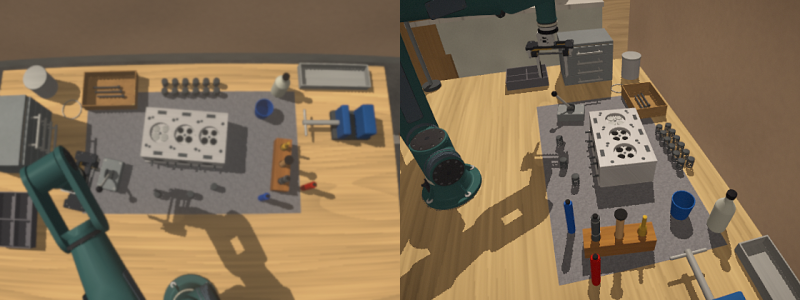

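Run:
```python
from h import *
a=snapshot("top");b=snapshot("side")
o=robot.get_obs();t=np.array(o["tool_pos"]);M=R.from_euler("xyz",o["ee_rot"]).as_matrix()
im=[]
for p,(x,y,w,h) in((a,(60,190,140,105)),(b,(150,30,140,105))):
    g=p["img"].copy()
    g=cv2.resize(g[y:y+h,x:x+w],(400,300),interpolation=cv2.INTER_CUBIC)
    for yy,c in((-.053,(0,0,255)),(0,(0,255,0)),(.053,(255,0,0))):
        for zz in(0,-.097):
            u=(proj(p,t+M@[0,yy,zz])-[x,y])*400/w
            cv2.circle(g,tuple(int(v) for v in u),3,c,1)
    im.append(g)
cv2.imwrite("pics/c4.png",np.hstack(im))
```

```text
(no output)
```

View pics/c4.png

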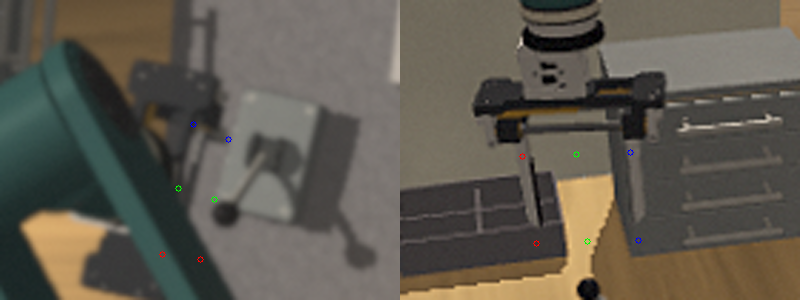

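The reported TCP and the pictures disagree. In both views the gripper sits about 2.5 cm further to +y than its reported pose projects. I'll check whether the cameras or the arm report is off by projecting the base and the resting objects.

Run:
```python
from h import *
a=snapshot("top");b=snapshot("side")
g=b["img"].copy()
for r,z in((0.1,0.0),(.075,.1)):
  for th in np.linspace(0,2*np.pi,24):
    u=proj(b,[r*np.cos(th),r*np.sin(th),z]);cv2.circle(g,tuple(int(round(v)) for v in u),1,(0,255,255),-1)
# head box wireframe from top-derived pose
for p,G in((b,g),):
  for z,c in((.105,(0,0,255)),):
    for x in(-.095,.095):
      for y in(-.155,.155):
        v=np.array([.622,.0176,z])+R.from_euler("z",-.065).apply([x,y,0]);u=proj(p,v);cv2.circle(G,tuple(int(round(k)) for k in u),2,c,-1)
L=cv2.resize(g[90:390,0:400],(800,600),interpolation=cv2.INTER_CUBIC)
cv2.imwrite("pics/c5.png",L)
print(a["camera_matrix"],a["dist"],b["camera_matrix"],b["dist"],b["origin"],b["rotation"])
```

```text
[[483.02768199   0.         275.79878645]
 [  0.         483.02768199 216.56732217]
 [  0.           0.           1.        ]] [-0.14986856  0.          0.          0.          0.        ] [[395.38246442   0.         278.5854047 ]
 [  0.         395.38246442 211.74923207]
 [  0.           0.           1.        ]] [-0.09328504  0.          0.          0.          0.        ] [ 0.373453   -0.74020162  0.75745823] [-2.32039348  0.00611714 -0.2285934 ]
```

View pics/c5.png

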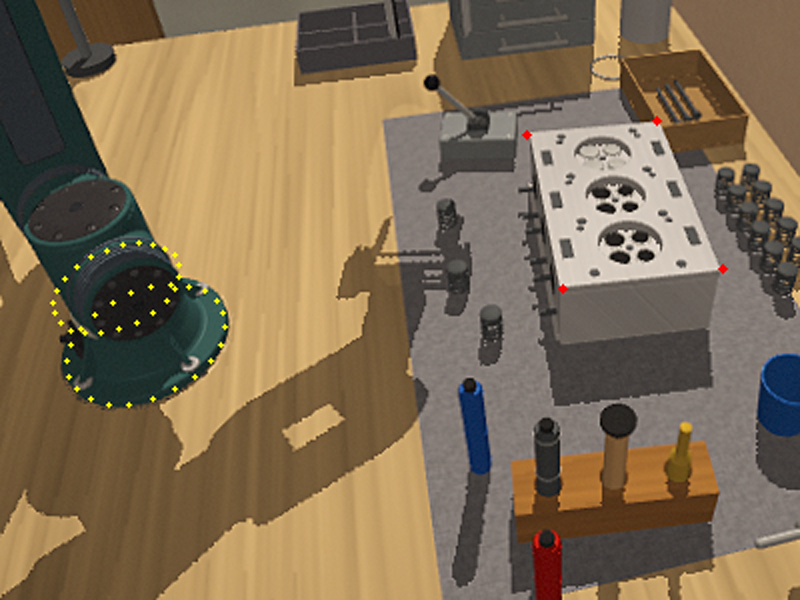

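The base flange overlay matches exactly, so the side camera is good. The fingertips may simply be dark against dark furniture. I'll take a silhouette by differencing with the first picture.

Run:
```python
from h import *
o=robot.get_obs();t=np.array(o["tool_pos"]);M=R.from_euler("xyz",o["ee_rot"]).as_matrix()
b=snapshot("side");a=snapshot("top")
for n,p,(x0,x1,y0,y1) in(("side",b,(180,245,70,125)),("top",a,(110,150,225,290))):
    d=np.abs(p["img"].astype(int)-cv2.imread(f"pics/{n}0.png")).max(2)>25
    print(n,[np.round(proj(p,t+M@[0,y,0]),1) for y in(-.053,0,.053)])
    for r in range(y0,y1,2):print(r,"".join(".#"[v] for v in d[r,x0:x1]))
```

```text
side [array([197.8, 115.4]), array([215.6, 114.8]), array([233.5, 114.2])]Traceback (most recent call last):
  File "<stdin>", line 7, in <module>
  File "<stdin>", line 7, in <genexpr>
TypeError: string indices must be integers, not 'numpy.bool'
```

Run:
```python
from h import *
o=robot.get_obs();t=np.array(o["tool_pos"]);M=R.from_euler("xyz",o["ee_rot"]).as_matrix()
b=snapshot("side");a=snapshot("top")
for n,p,(x0,x1,y0,y1) in(("side",b,(185,245,84,122)),("top",a,(110,150,225,262))):
    d=np.abs(p["img"].astype(int)-cv2.imread(f"pics/{n}0.png")).max(2)>15
    print(n,[np.round(proj(p,t+M@[0,y,0]),1) for y in(-.053,0,.053)],x0)
    for r in range(y0,y1,2):print(r,"".join(".#"[int(v)] for v in d[r,x0:x1]))
```

```text
side [array([197.8, 115.6]), array([215.6, 114.9]), array([233.5, 114.3])] 185
84 .......####..................................####...........
86 .....#######.................................####...........
88 .......##.##.................................####...........
90 .......##.##..................................###...........
92 .......######.................................####..........
94 .......######...............................#.####..........
96 ........###.#.................................####..........
98 ........######.................................###..........
100 ........######................................####..........
102 .........###.#...............................#.###..........
104 .........######..............................#.###..........
106 .........####.#................................###..........
108 ...........####.............................................
110 ............................................................
112 ............................................................
114 ..................................................
[... 438 characters left out ...]
.############............
233 ###............#############............
235 ####...........#####..#######...........
237 ######........#####...########..........
239 ########......####...#########..........
241 #########.....###...##..................
243 ##########..####....##..................
245 ################...##...................
247 ###########..###..###...................
249 ###########.....####....................
251 ###########....#####....................
253 ###########..#.#####....................
255 #############.#####.....................
257 #############.#####.....................
259 ##################......................
261 ##################......................
```

Run:
```python
from h import *
o=robot.get_obs();t=np.array(o["tool_pos"]);M=R.from_euler("xyz",o["ee_rot"]).as_matrix()
b=snapshot("side");a=snapshot("top")
f=t+M@[0,.053,0]
for u in((138,236),(136.5,236),(140,239)):
    v=tri(a,u,b,(233.,108.3));print("tip",v,v-f,proj(a,v),proj(b,v))
# consistency of cameras: torch tail, knob, drift top using both nets
k=tri(a,(139.2,264.4),b,(216,131.2))
for p in(a,b):print(proj(p,[.451,-.3425,.165]),proj(p,[.480,.308,.063]))
```

```text
tip [0.47962286 0.30990302 0.19806131] [ 0.00251702 -0.00022562  0.02059985] [137.96942437 236.94453463] [233.77001114 108.12300571]
tip [0.48002366 0.31446359 0.1956245 ] [0.00291782 0.00433494 0.01816304] [136.470009   236.92152372] [233.74988493 108.1277272 ]
tip [0.4754412  0.30365844 0.20098408] [-0.00166464 -0.00647021  0.02352262] [140.0198555  238.47674694] [232.5714397  108.39465657]
[403.59802195 249.00303359] [153.46661482 243.65101161]
[272.42074544 300.45161054] [237.39355974 147.13278005]
```

Horizontally, picture and report agree within about 3 mm. The visible tips end about 20 mm higher than the reported TCP, so I'll allow for either height. Now I'll lower the open fingers over the knob, then half close.

arm_command:
  commands: "2 -1 27 0.1 0 0 1; 2 -1 27 0.1 0 0 1; 1 0 25 0 0 0 1; 0 0 0 0 0 0 0.5; 0 0 0 0 0 0 0.5; 0 0 0 0 0 0 0.5; 0 0 0 0 0 0 0.5"

```text
time: 6.4
tool_pos: [0.4268, 0.3275, 0.1003]
ee_rot: [3.134, -0.008, 1.373]
wrist_force: [0.7, -0.3, -0.2]
width: 0.0577
```

Run:
```python
from h import *
o=robot.get_obs();t=np.array(o["tool_pos"]);print(t,o["ee_rot"],o["width"],o["wrist_force"])
b=snapshot("side")
cv2.imwrite("pics/c6.png",cv2.resize(b["img"][80:170,180:300],(640,480),interpolation=cv2.INTER_CUBIC))
plan([([.455,.316,.116],down(1.377),3),([.490,.308,.127],down(1.377),3)],.5)
```

```text
[0.426801   0.32752446 0.10030268] [ 3.13353406 -0.00807943  1.37336084] 0.05773981869196209 [ 0.67174606 -0.26800105 -0.15931951]
-2 10 -5 0.2 -0.2 -0.1 0.5; -2 10 -5 0.1 -0.1 0 0.5; -2 10 -6 0.2 -0.2 -0.1 0.5; 0 12 -4 0 0 0 0.5; -1 12 -3 0 0 0 0.5; 0 12 -4 0 0 0 0.5
```

View pics/c6.png

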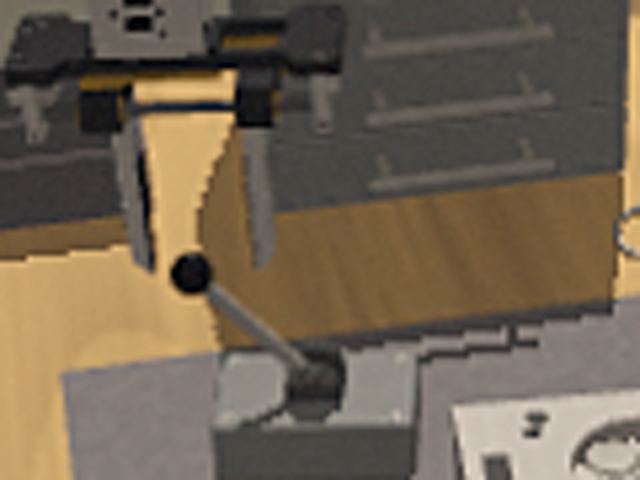

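Column-wise the fingers straddle the knob. The tip ends are at the knob-centre row (~273), so the tips really are about 20 mm higher than reported. I'll lower another 16 mm and sweep toward upright.

arm_command:
  commands: "-3 0 8 0.2 -0.2 0 0.5; -3 0 8 0.2 -0.2 0 0.5; -2 9 -5 0 0 0 0.45; -2 10 -5 0 0 0 0.45; -2 10 -6 0 0 0 0.45; -1 10 -4 0 0 0 0.45; -1 10 -4 0 0 0 0.45; -1 7 -2 0 0 0 0.45; 0 0 0 0 0 0 0.45"

```text
time: 7.58
tool_pos: [0.4788, 0.3011, 0.1099]
ee_rot: [-3.133, -0.001, 1.374]
wrist_force: [-0.5, 0.6, 0.1]
width: 0.0425
```

Run:
```python
from h import *
o=robot.get_obs();t=np.array(o["tool_pos"]);print(t,o["ee_rot"],o["width"],o["wrist_force"])
b=snapshot("side");a=snapshot("top")
for p in(a,b):print([(np.round(np.array(r["centre"])*[560,420],1),round(r["conf"],2)) for r in models.tip_of("dimmer_knob",p)[:2]],proj(p,[.48,.309,.145]))
g=np.hstack([cv2.resize(b["img"][90:165,180:280],(400,300),interpolation=cv2.INTER_CUBIC),cv2.resize(a["img"][205:280,100:200],(400,300),interpolation=cv2.INTER_CUBIC)])
cv2.imwrite("pics/c7.png",g)
```

```text
[0.4787748  0.30114376 0.10985681] [-3.13349220e+00 -1.00618843e-03  1.37406539e+00] 0.04245434827017878 [-0.49008438  0.55682929  0.06735888]
[(array([142. , 242.4]), 0.56), (array([264.5, 275.5]), 0.27)] [144.50792519 239.66178895]
[(array([231.6, 122.4]), 0.44)] [235.32878628 124.11767853]
```

View pics/c7.png

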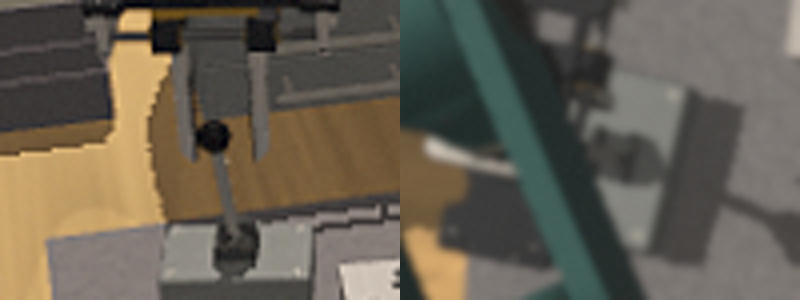

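The fingers have the knob, now at side (233,124) against an expected upright (235,124), so it needs about 10 mm more.

arm_command:
  commands: "0 5 0 0 0 0 0.45; 0 5 0 0 0 0 0.45; 0 0 0 0 0 0 0.45"

```text
time: 8.15
tool_pos: [0.4873, 0.2994, 0.1096]
ee_rot: [-3.132, -0.0, 1.376]
wrist_force: [-1.1, 0.1, 0.8]
width: 0.0421
```

Run:
```python
from h import *
o=robot.get_obs();t=np.array(o["tool_pos"]);M=R.from_euler("xyz",o["ee_rot"]).as_matrix();print(t,o["width"],o["wrist_force"])
print("knob est",t-M[:,1]*(o["width"]/2-.013))
b=snapshot("side")
print([(np.round(np.array(r["centre"])*[560,420],1),round(r["conf"],2)) for r in models.tip_of("dimmer_knob",b)[:2]])
c=b["img"][100:160,215:260].astype(int).max(2);ys,xs=np.where(c[:32]<28);print("black blob",xs.mean()+215,ys.mean()+100,len(xs))
for x in(.470,.476,.48,.484,.49):print(x,proj(b,[x,.309-.2*(x-.48),.145]))
```

```text
[0.48729667 0.29944387 0.1096074 ] 0.042050700126385836 [-1.07426423  0.08264383  0.76293098]
knob est [0.47942363 0.30099805 0.10968529]
[(array([236.4, 120.8]), 0.62)]
black blob 235.6891891891892 112.75675675675676 74
0.47 [231.94401367 124.20628123]
0.476 [233.97478852 124.15297227]
0.48 [235.32878628 124.11767853]
0.484 [236.68289159 124.08258138]
0.49 [238.71423117 124.03030453]
```

arm_command:
  commands: "0 -4 0 0 0 0 0.6; 0 0 0 0 0 0 0.6; 0 0 -20 0 0 0 0.6; 0 0 -40 0 0 0 0.6; 0 0 -50 0 0 0 0.6; 0 0 -50 0 0 0 0.6; 0 0 -40 0 0 0 0.6; 0 0 0 0 0 0 0.6"

```text
time: 9.25
tool_pos: [0.4842, 0.2999, 0.314]
ee_rot: [-3.132, 0.001, 1.377]
wrist_force: [0.2, -0.7, 0.6]
width: 0.0562
```

Run:
```python
from h import *
o=robot.get_obs();print(o["tool_pos"],o["ee_rot"],o["width"])
b=snapshot("side");a=snapshot("top");ks=[]
for p in(a,b):
    r=models.tip_of("dimmer_knob",p)[:1];print([(np.round(np.array(q["centre"])*[560,420],1),q["conf"]) for q in r],proj(p,[.48,.309,.145]));ks+=[np.array(r[0]["centre"])*[560,420]] if r else []
if len(ks)==2:print(tri(a,ks[0],b,ks[1]))
cv2.imwrite("pics/c8.png",np.hstack([cv2.resize(b["img"][100:175,190:290],(400,300),interpolation=cv2.INTER_CUBIC),cv2.resize(a["img"][205:280,110:210],(400,300),interpolation=cv2.INTER_CUBIC)]))
plan([([.38,.05,.32],down(.7),8),([.40,-.20,.31],down(.2),7),([.451,-.3425,.27],down(-.115),5)],.7)
```

```text
[0.48422605 0.29993418 0.31402557] [-3.13206899e+00  5.63967084e-04  1.37654651e+00] 0.05623923195331632
[(array([144., 238.]), 0.53)] [144.50792519 239.66178895]
[(array([235.3, 122.8]), 0.54)] [235.32878628 124.11767853]
[0.48195811 0.3092075  0.14951769]
-33 -7 -1 -0.1 0.1 4.8 0.7; -33 -3 -1 -0.1 0.1 4.9 0.7; -34 -1 -2 -0.1 0.1 4.8 0.7; -34 2 -1 -0.2 0.1 4.9 0.7; -33 4 -2 -0.1 0.1 4.8 0.7; -33 8 -1 -0.1 0.1 4.9 0.7; -32 10 -2 -0.1 0.1 4.8 0.7; -31 13 -1 -0.1 0.1 4.9 0.7; -21 29 1 0 0 4.1 0.7; -18 31 2 0 0 4.1 0.7; -17 32 1 0 0 4.1 0.7; -14 33 2 0 0 4 0.7 

-12 34 1 0 0 4.1 0.7; -9 34 1 0 0 4.1 0.7; -7 35 2 0 0 4.1 0.7; 4 30 8 0 0 3.6 0.7; 7 30 8 0 0 3.6 0.7; 8 29 8 0 0 3.6 0.7; 10 29 8 0 0 3.6 0.7; 11 28 8 0 0 3.7 0.7
```

View pics/c8.png

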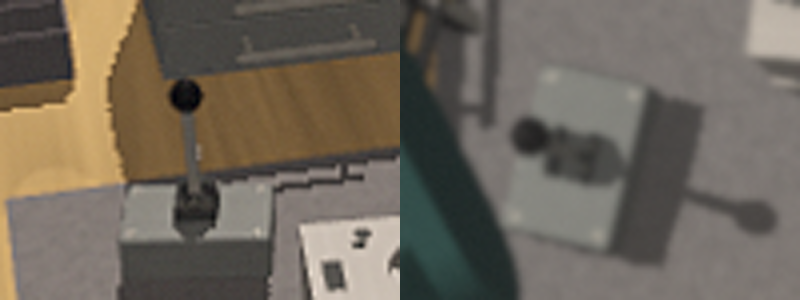

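The lever stands upright: the knob is at side ≈(236,124) against an expected (235,124), and triangulates to (0.482, 0.309). Now to the torch.

arm_command:
  commands: "-33 -7 -1 -0.1 0.1 4.8 0.7; -33 -3 -1 -0.1 0.1 4.9 0.7; -34 -1 -2 -0.1 0.1 4.8 0.7; -34 2 -1 -0.2 0.1 4.9 0.7; -33 4 -2 -0.1 0.1 4.8 0.7; -33 8 -1 -0.1 0.1 4.9 0.7; -32 10 -2 -0.1 0.1 4.8 0.7; -31 13 -1 -0.1 0.1 4.9 0.7; -21 29 1 0 0 4.1 0.7; -18 31 2 0 0 4.1 0.7; -17 32 1 0 0 4.1 0.7; -14 33 2 0 0 4 0.7"

```text
time: 10.95
tool_pos: [0.373, -0.1026, 0.2883]
ee_rot: [-3.129, 0.047, 0.389]
wrist_force: [1.3, 0.1, -0.3]
width: 0.0657
```

arm_command:
  commands: "-12 34 1 0 0 4.1 0.7; -9 34 1 0 0 4.1 0.7; -7 35 2 0 0 4.1 0.7; 4 30 8 0 0 3.6 0.7; 7 30 8 0 0 3.6 0.7; 8 20 8 0 0 3.6 0.7; 0 0 0 0 0 0 0.7"

```text
time: 11.82
tool_pos: [0.3981, -0.2914, 0.2401]
ee_rot: [-3.131, 0.073, -0.031]
wrist_force: [-0.0, 0.7, 0.1]
width: 0.0654
```

Run:
```python
from h import *
o=robot.get_obs();print(o["tool_pos"],o["ee_rot"],o["width"])
plan([([.451,-.3425,.22],down(-.115),5)],.7)
```

```text
[ 0.39808858 -0.29136321  0.24014198] [-3.13116863  0.0730864  -0.03140076] 0.06541688693263652
11 10 3 -0.1 0.8 1 0.7; 11 10 3 -0.1 0.9 0.9 0.7; 12 9 4 -0.1 0.8 1 0.7; 11 10 4 0 0.9 0.9 0.7; 12 9 3 -0.1 0.8 1 0.7
```

arm_command:
  commands: "11 10 1 -0.1 0.8 1 0.7; 11 10 1 -0.1 0.9 0.9 0.7; 12 9 1 -0.1 0.8 1 0.7; 11 10 1 0 0.9 0.9 0.7; 12 9 1 -0.1 0.8 1 0.7; 0 0 0 0 0 0 0.7"

```text
time: 12.58
tool_pos: [0.4553, -0.3445, 0.2321]
ee_rot: [-3.141, -0.005, -0.117]
wrist_force: [0.6, 0.4, 1.0]
width: 0.0657
```

Run:
```python
from h import *
o=robot.get_obs();t=np.array(o["tool_pos"]);M=R.from_euler("xyz",o["ee_rot"]).as_matrix();print(t,o["ee_rot"],o["width"])
b=snapshot("side");a=snapshot("top")
h=o["width"]/2+.006
ims=[]
for p,(x,y,w,hh) in((b,(220,240,100,75)),(a,(350,200,100,75))):
    g=cv2.resize(p["img"][y:y+hh,x:x+w],(400,300),interpolation=cv2.INTER_CUBIC)
    for yy in(-h,0,h):
        for zz,c in((0,(0,0,255)),(-.02,(0,255,0))):
            u=(proj(p,t+M@[0,yy,zz])-[x,y])*4;cv2.circle(g,tuple(int(v) for v in u),3,c,1)
    u=(proj(p,[.451,-.3425,.165])-[x,y])*4;cv2.drawMarker(g,tuple(int(v) for v in u),(255,0,255),0,9)
    ims.append(g)
cv2.imwrite("pics/c9.png",np.hstack(ims))
for p,n in((b,"side"),(a,"top")):
  for q in("torch","drift","lapping_stick"):
    for r in models.tip_of(q,p)[:2]:print(n,q,np.round(np.array(r["centre"])*[560,420],1),round(r["conf"],2))
  print(proj(p,[.451,-.3425,.015]))
plan([([.451,-.3425,.092],down(-.115),6)],.7)
```

```text
[ 0.45529927 -0.34446857  0.23211726] [-3.14108247 -0.00524875 -0.11746119] 0.06573851368967074
side torch [276.2 345. ] 0.9
side torch [238.1 322.8] 0.85
side drift [336.7 336.8] 0.57
side drift [302.8 217.5] 0.44
side lapping_stick [307.2 339. ] 0.76
[273.68391753 342.258428  ]
top torch [422.5 265.9] 0.67
top torch [362.2 279.8] 0.51
top drift [392.8 205.2] 0.46
top lapping_stick [395.7 207.6] 0.57
[390.70470564 255.10960103]
-1 0 23 0 -0.1 0 0.7; -1 0 24 0 0 0 0.7; 0 0 23 0 -0.1 0 0.7; -1 0 24 0 0 -0.1 0.7; -1 -1 23 0 -0.1 0 0.7; 0 0 24 0 0 0 0.7
```

View pics/c9.png

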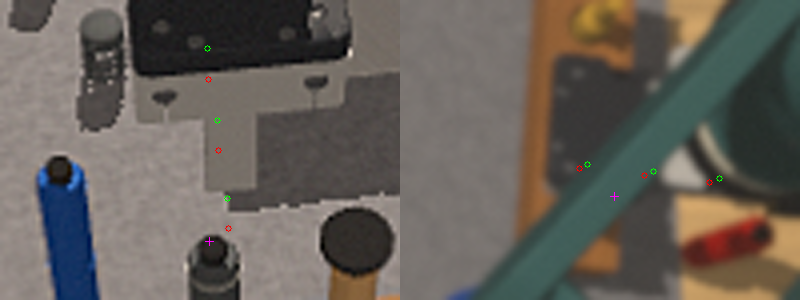

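The gripper is in line with the torch (finger column ≈231 against torch ≈213 in the crop, as predicted from its greater height). The visible tips are again about 22 mm above the reported TCP. I'll descend to a reported z of about 0.09 and grip.

arm_command:
  commands: "0 0 23 0 -0.1 0 0.7; -1 0 24 0 0 0 0.7; 0 0 23 0 -0.1 0 0.7; -1 0 24 0 0 -0.1 0.7; 0 -1 23 0 -0.1 0 0.7; 0 0 22 0 0 0 0.7; 0 0 0 0 0 0 0.7"

```text
time: 13.85
tool_pos: [0.4536, -0.3421, 0.0918]
ee_rot: [3.139, -0.003, -0.114]
wrist_force: [0.2, -0.4, 0.3]
width: 0.0659
```

Run:
```python
from h import *
o=robot.get_obs();t=np.array(o["tool_pos"]);print(t,o["ee_rot"],o["width"],o["wrist_force"])
b=snapshot("side")
c=b["img"][295:350,255:290]
for r in range(0,55,2):print(295+r," ".join(f"{v:3d}" for v in c[r,::2].max(1)))
```

```text
[ 0.45360263 -0.34209104  0.09183646] [ 3.13919215 -0.00348254 -0.11400086] 0.0659292462993924 [ 0.16625875 -0.36461152  0.2911644 ]
295  90  30  36  35  34  33  30  33  33  31  31  34  32  30  32  66  55  33
297  97  31  32  36  33  34  32  31  34  32  33  31  33  29  33  35  32  34
299 114  32  31  32  32  35  37  38  37  32  36  33  36  37  35  36  32  32
301 123  26  34  32  34  36  32  34  35  30  39  37  35  37  36  38  32  35
303 141  25  33  34  32  34  31  31  34  32  36  35  34  33  32  31  33  32
305 128  27  33  40  32  31  37  27  34  34  32  40  33  35  34  29  34  35
307 157  25  33  36  43  35  32  35  33  32  34  31  37  33  31  36  34  33
309 171  21  30  57  68  34  33  28  36  28  34  32  35  33  38  32  39  57
311 170  30  31  33  32  33  34  50  42  34  34  34  39  33  34  31  50  68
313 166  40  32  34  31  35  32  59  64  32  30  29  37  38  36  36  33  37
315 168  49  35  36  37  37  36  34  35  39  37  36  34  31  31  32  28  26
317 158  64  28  31  29  32  28  25  22  25  34  57  55  78  97 103 111 109
319 150 127  88  81 102 107 104 113 119 130 131 131 129
[... 460 characters left out ...]
 205 196 195 196
333 149 191 189 190 191 195 135  49  45 135 134 117  89 175 200 196 196 196
335 156 192 191 191 190 193 205  43  48  52  50  49  42 202 194 197 197 199
337 162 178 188 190 190 200  95 108  50  55  51  66  96 213 211 209 208 208
339 105 191 201 204 206 223 105 112 117 117 116 110 216 201 203 202 201 201
341 155 186 196 194 196 136 104 106 106 106 107 104  82 199 196 197 197 199
343 150 180 192 193 195 138 104 105 105 106 106 106 119 203 201 193 193 193
345 111 181 199 198 209  95 108 107 107 108 108 104 150 116  89  87  92  93
347 121 130 155 148 125 104 106 106 101  98  99 100  98  98 101 101 101 103
349 106  88  98  94  95  96  98 102 102 102 102 103 105 104 106 104 106 105
```

arm_command:
  commands: "0 0 0 0 0 0 0; 0 0 0 0 0 0 0; 0 0 0 0 0 0 0; 0 0 0 0 0 0 0; 0 0 0 0 0 0 0; 0 0 0 0 0 0 0"

```text
time: 14.65
tool_pos: [0.4563, -0.3445, 0.0981]
ee_rot: [3.133, -0.012, -0.114]
wrist_force: [0.7, -0.1, -0.1]
width: 0.0235
```

arm_command:
  commands: "0 0 -10 0 0 0 0; 0 0 -15 0 0 0 0; 0 0 -25 0 0 0 0; 0 0 -30 0 0 0 0; 0 0 -35 0 0 0 0; 0 0 -35 0 0 0 0; 0 0 -35 0 0 0 0; 0 0 -30 0 0 0 0; 0 0 0 0 0 0 0"

```text
time: 15.78
tool_pos: [0.4537, -0.3421, 0.3279]
ee_rot: [3.129, -0.018, -0.114]
wrist_force: [-0.0, 0.2, -1.2]
width: 0.0235
```

Run:
```python
from h import *
o=robot.get_obs();t=np.array(o["tool_pos"]);M=R.from_euler("xyz",o["ee_rot"]).as_matrix();print(t,o["ee_rot"],o["width"],o["wrist_force"])
b=snapshot("side");a=snapshot("top")
for p in(b,a):
  for q in("torch","lapping_stick","drift"):
    for r,s in zip(models.tip_of(q,p)[:3],models.spot_in(q,p)[:3]):print(q,np.round(np.array(r["centre"])*[560,420],1),round(r["conf"],2),np.round(np.array(s["bbox"])*[560,420,560,420],1))
  for d in(.08,.09,.1,.11,.12):print(d,proj(p,t+M@[0,0,d]))
cv2.imwrite("pics/c10.png",np.hstack([cv2.resize(b["img"][195:375,180:420],(533,400)),np.zeros((400,0,3),np.uint8)]))
# final pose: u radial toward robot
C=np.array([.632,.110,.093]);ph=np.arctan2(C[1],C[0]);d=-np.array([np.cos(ph),np.sin(ph),0]);u=(d+[0,0,1])/np.sqrt(2)
print("u",u)
```

```text
[ 0.45367768 -0.34211449  0.32786701] [ 3.12862679 -0.0181544  -0.11379974] 0.023487562009278432 [-0.0174383   0.19171476 -1.16599385]
torch [269.9 398.2] 0.89 [263.2 212.7  13.5  65.6]
torch [236.8 325.3] 0.74 [228.7 281.4  15.3  44.9]
torch [272.1 269.6] 0.71 [262.7 355.8  19.8  42.4]
lapping_stick [306.7 340. ] 0.82 [300.7 292.2  17.8  44.6]
drift [336.1 338.1] 0.74 [331.3 302.7  17.6  26.5]
0.08 [274.054003   271.23347217]
0.09 [274.25761169 275.08263486]
0.1 [274.45700967 278.84963646]
0.11 [274.65231623 282.53688517]
0.12 [274.84364663 286.14670364]
torch [364.2 277.5] 0.62 [418.3 253.4  24.   18.3]
torch [422.1 266.5] 0.45 [360.3 269.8  14.8  14.3]
torch [393.  207.2] 0.35 [137.7 234.5  17.4  11.2]
drift [392.3 209.4] 0.37 [391.8 199.2  15.5  10.4]
0.08 [412.42280011 243.20608272]
0.09 [411.38387704 243.67171379]
0.1 [410.36265646 244.12925224]
0.11 [409.35869552 244.5789049 ]
0.12 [408.3715658  245.02087171]
u [-0.69663373 -0.12124954  0.70710678]
```

View pics/c10.png

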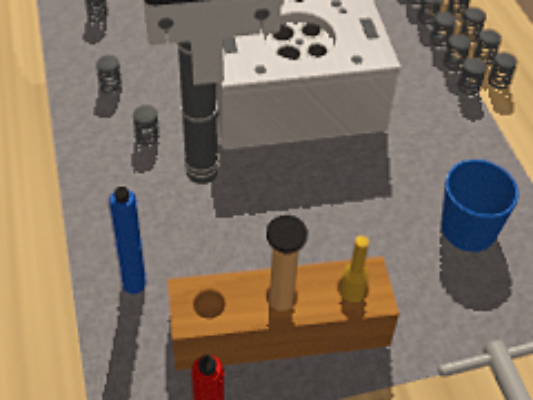

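The torch is out and held firmly. Its lens is at crop (202,175), side ≈(271,275), i.e. about 83 mm past the reported TCP. The stick, drift and look-alikes are untouched. That was my 12th picture, so from here I check by numbers. Next, carry it over the head.

```bash
cat >> h.py <<'E'
C=np.array([.632,.110,.093]);ph=np.arctan2(C[1],C[0]);uu=(np.array([-np.cos(ph),-np.sin(ph),0])+[0,0,1])/np.sqrt(2)
QF=R.from_rotvec(np.array([np.sin(ph),-np.cos(ph),0])*np.pi/4)*down(.6)
PF=C+.183*uu+QF.apply([.004,0,0])
def report(d=.083):
    o=robot.get_obs();t=np.array(o["tool_pos"]);q=R.from_euler("xyz",o["ee_rot"]);L=t+q.apply([-.004,0,d]);c=q.inv().apply(C-L)
    print("t",t.round(4),"tilt",np.arccos(-q.as_matrix()[2,2]).round(3),"lens",L.round(4),"C in tool",c.round(4),"w",o["width"],"F",o["wrist_force"].round(2),"q",o["joint_positions"].round(2),o["time"])
E
python3 - <<'E'
from h import *
print(PF)
plan([([.42,-.05,.38],down(.45),11)],0)
E
```

```text
[0.50676711 0.08988711 0.22497422]
-6 -26 -5 0.1 0 -2.9 0; -5 -26 -6 0 -0.1 -3 0; -3 -27 -5 0.1 0 -2.9 0; -2 -26 -6 0 -0.1 -2.9 0; 0 -27 -5 0.1 0 -3 0; 1 -26 -5 0.1 -0.1 -2.9 0; 2 -27 -5 0 0 -3 0; 3 -26 -6 0.1 -0.1 -2.9 0; 5 -27 -5 0 0 -2.9 0; 6 -25 -5 0.1 -0.1 -3 0; 8 -26 -5 0.1 0 -2.9 0
```

arm_command:
  commands: "-6 -26 -5 0.1 0 -2.9 0; -5 -26 -6 0 -0.1 -3 0; -3 -27 -5 0.1 0 -2.9 0; -2 -26 -6 0 -0.1 -2.9 0; 0 -27 -5 0.1 0 -3 0; 1 -26 -5 0.1 -0.1 -2.9 0; 2 -27 -5 0 0 -3 0; 3 -26 -6 0.1 -0.1 -2.9 0; 5 -27 -5 0 0 -2.9 0; 6 -25 -5 0.1 -0.1 -3 0; 8 -26 -5 0.1 0 -2.9 0; 0 0 0 0 0 0 0"

```text
time: 17.98
tool_pos: [0.4119, -0.0349, 0.3863]
ee_rot: [3.135, -0.007, 0.482]
wrist_force: [-0.6, -0.8, -0.3]
width: 0.0236
```

Run:
```python
from h import *
report()
plan([(PF+[0,0,.09],QF,11)],0)
```

```text
t [ 0.4119 -0.0349  0.3863] tilt 0.01 lens [ 0.4092 -0.0369  0.3033] C in tool [ 0.264  -0.0281  0.2121] w 0.023577561697097155 F [-0.57 -0.79 -0.28] q [-0.22 -0.17  1.21  0.    2.09  0.87] 17.975
13 -6 7 -1.4 3.8 -0.6 0; 12 -6 7 -1.5 3.8 -0.6 0; 12 -6 8 -1.4 3.7 -0.5 0; 12 -7 8 -1.5 3.8 -0.6 0; 11 -6 9 -1.4 3.8 -0.6 0; 10 -7 10 -1.5 3.8 -0.5 0; 10 -6 10 -1.4 3.8 -0.6 0; 10 -7 11 -1.4 3.7 -0.6 0; 8 -7 11 -1.5 3.8 -0.6 0; 8 -7 11 -1.4 3.8 -0.5 0; 7 -8 12 -1.5 3.8 -0.6 0
```

arm_command:
  commands: "13 -6 7 -1.4 3.8 -0.6 0; 12 -6 7 -1.5 3.8 -0.6 0; 12 -6 8 -1.4 3.7 -0.5 0; 12 -7 8 -1.5 3.8 -0.6 0; 11 -6 9 -1.4 3.8 -0.6 0; 10 -7 10 -1.5 3.8 -0.5 0; 10 -6 10 -1.4 3.8 -0.6 0; 10 -7 11 -1.4 3.7 -0.6 0; 8 -7 11 -1.5 3.8 -0.6 0; 8 -7 11 -1.4 3.8 -0.5 0; 7 -8 12 -1.5 3.8 -0.6 0; 0 0 0 0 0 0 0"

```text
time: 19.48
tool_pos: [0.5068, 0.0849, 0.3079]
ee_rot: [2.725, -0.707, 0.751]
wrist_force: [0.1, 0.1, -1.0]
width: 0.0236
```

Run:
```python
from h import *
report()
plan([(PF,QF,8)],0)
```

```text
t [0.5068 0.0849 0.3079] tilt 0.802 lens [0.5635 0.092  0.2476] C in tool [-0.053  -0.0332  0.1581] w 0.02363155103087324 F [ 0.08  0.12 -0.98] q [-0.05 -0.64  1.9   0.17  1.1   0.91] 19.475
-6 -4 7 0.1 -0.1 0 0; -7 -3 8 0.2 0 0 0; -6 -4 7 0.1 -0.1 0 0; -7 -4 7 0.1 -0.1 0 0; -6 -3 8 0.2 0 0.1 0; -6 -4 7 0.1 -0.1 0 0; -7 -4 7 0.1 -0.1 0 0; -6 -3 8 0.2 0 0 0
```

Joint 2 is near its lower limit (−0.64 of −0.76). I'll use a slightly steeper slant, about 0.66 rad, which brings the wrist further out.

```bash
cat >> h.py <<'E'
TL=.66
uu=np.array([-np.cos(ph)*np.sin(TL),-np.sin(ph)*np.sin(TL),np.cos(TL)])
QF=R.from_rotvec(np.array([np.sin(ph),-np.cos(ph),0])*TL)*down(.6)
PF=C+.183*uu+QF.apply([.004,0,0])
E
python3 - <<'E'
from h import *
print(PF)
plan([(PF+[0,0,.05],QF,4),(PF,QF,5)],0)
E
```

```text
[0.52400972 0.09288819 0.23980016]
0 -1 6 1 -1.8 0 0; 1 -1 7 1 -1.7 0 0; 1 -1 6 1.1 -1.8 0 0; 1 -1 7 1 -1.8 0 0; -6 -3 8 0 0 0 0; -5 -2 8 0 0 0 0; -6 -3 8 0 0 0 0; -5 -2 7 0 0 0 0; -6 -3 8 0 0 0 0
```

arm_command:
  commands: "0 -1 6 1 -1.8 0 0; 1 -1 7 1 -1.7 0 0; 1 -1 6 1.1 -1.8 0 0; 1 -1 7 1 -1.8 0 0; 0 0 0 0 0 0 0"

```text
time: 20.1
tool_pos: [0.5283, 0.0897, 0.2946]
ee_rot: [2.831, -0.584, 0.691]
wrist_force: [0.5, -0.2, -1.4]
width: 0.0232
```

Run:
```python
from h import *
report()
plan([(PF,QF,5)],0)
```

```text
t [0.5283 0.0897 0.2946] tilt 0.653 lens [0.5754 0.0958 0.2264] C in tool [-0.0296 -0.0189  0.1413] w 0.023196626266099665 F [ 0.54 -0.19 -1.37] q [-0.01 -0.48  1.77  0.12  1.21  0.95] 20.1
-6 -4 8 0 0.1 0 0; -7 -3 8 0 0.1 0 0; -6 -4 9 0 0.1 0 0; -6 -4 8 0.1 0.1 -0.1 0; -6 -4 8 0 0.1 0 0
```

arm_command:
  commands: "-6 -4 8 0 0.1 0 0; -7 -3 8 0 0.1 0 0; -6 -4 9 0 0.1 0 0; -6 -4 8 0.1 0.1 -0.1 0; -6 -4 8 0 0.1 0 0; 0 0 0 0 0 0 0; 0 0 0 0 0 0 0"

```text
time: 20.98
tool_pos: [0.5228, 0.0929, 0.2355]
ee_rot: [2.831, -0.591, 0.695]
wrist_force: [0.4, 0.1, -0.2]
width: 0.0236
```

Run:
```python
from h import *
report()
o=robot.get_obs();t=np.array(o["tool_pos"]);q=R.from_euler("xyz",o["ee_rot"]);L=t+q.apply([-.004,0,.083])
b=snapshot("side");a=snapshot("top")
for n,p in(("side",b),("top",a)):
  print(n,"pred lens",proj(p,L),"C",proj(p,C),"tail",proj(p,t+q.apply([-.004,0,-.067])))
  for r,s in zip(models.tip_of("torch",p)[:4],models.spot_in("torch",p)[:4]):print(np.round(np.array(r["centre"])*[560,420],1),round(r["conf"],2),np.round(np.array(s["bbox"])*[560,420,560,420],1))
  for k in("valved_chamber","dimmer_knob"):
    for r in models.tip_of(k,p)[:1]:print(k,np.round(np.array(r["centre"])*[560,420],1),round(r["conf"],2))
d=np.abs(b["img"].astype(int)-cv2.imread("pics/side0.png")).max(2)>25
for r in range(130,200,2):print(r,"".join(".#"[int(v)] for v in d[r,240:330]))
```

```text
t [0.5228 0.0929 0.2355] tilt 0.659 lens [0.5703 0.0995 0.1676] C in tool [0.0034 0.0017 0.0973] w 0.02356211323193992 F [ 0.43  0.13 -0.23] q [-0.01 -0.5   1.9   0.13  1.09  0.94] 20.975
side pred lens [280.51426926 152.21828201] C [301.24810168 169.43503329] tail [244.54404599 119.29553706]
[272.1 397.3] 0.83 [228.8 281.5  12.3  45.4]
[240.4 324.5] 0.76 [245.1 118.7  38.6  39.5]
[283.2 150. ] 0.64 [262.1 359.8  20.9  40.5]
valved_chamber [299.7 172.1] 0.85
dimmer_knob [235.2 123.1] 0.54
top pred lens [225.42754167 202.54416087] C [225.33899013 185.82839093] tail [225.24328163 231.19030111]
[424.7 264.1] 0.77 [218.  202.7  12.6  24.3]
[225.1 207.2] 0.63 [417.4 255.5  24.3  13.6]
[361.9 278.2] 0.44 [361.3 272.8  12.7   7.6]
valved_chamber [227.  188.8] 0.71
dimmer_knob [299.6 263.3] 0.75
130 .........##############...................................................................
132 ...........##############.................................................................
134 .............##############...............................................................
136 ............
[... 2323 characters left out ...]
...................................
186 ...............................###########................................................
188 ...............................##########.................................................
190 ...............................########...................................................
192 ................................#####.....................................................
194 ................................##........................................................
196 ..........................................................................................
198 ..........................................................................................
```

The measured lens agrees with the picture: side (280–283, 150–152) against a predicted (280.5, 152). The slant is 0.66 rad, the lens-to-chamber distance is 97 mm, and the lever still reads upright. I'll hand in.

```bash
python3 -c "
from h import *
report();print(robot.close_job())"
```

```text
t [0.5227 0.0928 0.2352] tilt 0.658 lens [0.5702 0.0994 0.1673] C in tool [0.0037 0.0019 0.0972] w 0.02373281610059158 F [-0.52  0.09 -1.1 ] q [-0.01 -0.5   1.9   0.13  1.09  0.94] 21.475
the job is handed in; nothing more can be done
None
```

The job is handed in with the lever upright and the torch held still over the valved (+y) chamber. No verdict was reported. I stood the dimmer lever up with half-closed fingers around its knob, drew the dark banded torch from the near socket, and carried it over the head.

**Last checks**
- **Torch:** slant is 0.66 rad (about 38°). I kept it steeper than 45° because joint 2 was nearing its limit. The lens is about 97 mm from the chamber's middle and 167 mm up, aimed within about 4 mm by my estimate. The fingers are on it at 23.7 mm opening, and there is no sign of contact.
- **Lever:** the knob is at the upright position in the side camera, within 1–2 px. The last top-view detection of the knob was a false one.

**Disagreements**
- The fingertips seen in the pictures end about 20 mm short of the reported TCP. I allowed for this by measuring the lens position from the pictures.
- The cameras and networks differ by about 10 mm on the chamber's middle, which is within the 28 mm aim limit.

After gripping the torch I did not view a picture of the springs, and I did not recheck the stick and drift after lifting it. The lift picture showed both in place, and nothing went near any of them.

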